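# Draw a bottle carrier out of an analyser's loading dock with a hook

## Robot

A 6-joint arm with a two-finger parallel gripper is mounted at the origin on the work surface. World frame = base frame: x ahead of the robot, y to its left, z up, the work surface at z = 0. Lengths are in m, angles in rad, forces in N, time in s.
With the tool pointing down it reaches from about 0.3 to 0.875 m from the base axis. Payload 6.4 kg.
Tool frame: the origin (TCP) lies on the mounting face of the last link; the fingertips stand 173 mm ahead of it and the grasp point (between the pads) lies 155 mm ahead of it (ctrl.tip_reach is the distance from the TCP to the fingertips, in m); z points along the fingers, y is the line along which they close (so a half turn about z gives the same grasp; the last joint's range is limited). The gripper opens to 85 mm and grips with 20 to 120 N. Pads are 22 mm wide; open, the fingers measure 114 mm over their backs; the gripper's body (76 mm by 85 mm) begins 54 mm behind the grasp point. The pads swing forward as they close: fully open they stand 13 mm farther back than shut.
Start: joints at [-1.374, 0.181, 1.607, -0, 1.354, -0.206], TCP at [0.225, -0.529, 0.405] pointing down, gripper open.
Joint ranges: [-2.99, 2.99], [-0.89, 2.07], [0.3, 2.58], [-1.14, 4.28], [0, 2.63], [-3.12, 3.12]. Speed limits (rad/s): [2.57, 2.57, 3.01, 3.14, 3.14, 3.14].

## Interface

Orientations are given as a unit quaternion [w, x, y, z].
In Python, from bench import ctrl gives the robot as it stands.
- The arm moves only by the shell command python3 -m pendant 'ROWS'. ROWS is JSON, a list that holds one entry, the list of rows, each a list of 7 numbers: the opening, from 0 (shut) to 1 (fully open), then the shift along the tool's x, y, z in mm, then the turn, a rotation vector about the tool's x, y, z in rad. A call has 1 to 5 rows; each row is the pose to reach, as a shift and turn from the pose commanded when the call began, along the tool's axes at that moment; what a row does not reach only later rows make up. A row lasts 1/12 s, in which the tool goes at most 41.7 mm and 7.16 degrees, less where a joint would pass 70% of its speed; a pose out of reach is approached as far as the arm can. A call with a gripper value outside its range is refused whole. The fingers move at their own pace and stop on an object; the grip force is fixed at half the most. Time passes only in rows, so rows that repeat a pose let the fingers close. It gives the time, the measured TCP pose, the force, the opening and the grip force at its end, in the units of the state.
- ctrl.get_obs(): the state, without advancing time (a new reading comes with each control period).
- ctrl.camera(name): name is "scene" or "top" or "wrist"; returns the picture (420x560x3 uint8, red, green, blue); there is no depth.
- ctrl.camera_params(name): a dict with "mtx" (3x3 intrinsics, pixels), "world_from_camera" (4x4, takes a point from camera to world coordinates); the wrist camera has in their place "tool_from_camera" (4x4, takes a point from camera to tool coordinates, whose origin is the TCP and whose axes are the flange's). Camera axes: x right, y down, z forward; pixel columns grow to the right and rows downward; lengths in m; the calibration is good to about 2 mm. A picture is of the moment at which its call begins: read the wrist's pose just before it. camera_params takes no time and is no camera call.
- ctrl.hand_in(): hands the job in; it is judged then, once.
Trained networks look in the newest picture that a camera, given by its name, has taken for a name from the list of things; names that differ only in an ending like _2 or _b are one class to them, and where a whole thing is asked for, a point or a joint stands for the part that bears it (a point fixed in the world has none). Each returns a list of dicts, best first, with "confidence" (0 to 1); they miss things now and then, are a little off and sometimes report something else, mostly with a low value. They report only what shows in the picture. A call takes as long as a camera call.
- ctrl.boxes_of(camera, name): "point" ([column, row] as shares, 0 to 1, of the picture: columns of its width, rows of its height, amid what is visible of it).
The state is a dict: "time_s": time; "q": joint angles; "dq": joint speeds; "joint_efforts": joint torques, N m; "eef_pos": TCP position; "eef_rot": TCP orientation; "wrist_force": force on the tool from outside, world axes, zero at the start; "torque": the same for the moment, N m; "opening": opening from 0.0 (shut) to 1.0 (fully open); "grasp_force": force on a finger pad.
Only numpy, scipy, OpenCV 4.12 (cv2) and the standard library are available. Lean on these libraries where they do the work, as an engineer would, in place of code of your own. Each camera call takes 0.05 s, during which the arm holds its last target. There are 200 camera calls.

## Task

Take the hook from its rest, drop its prong into the loop of the carrier that holds the two round bottles and draw that carrier straight out until all of it is out of its lane, standing on the front part of the deck. Then unhook it and lay the hook back on its rest as it was. Keep the gripper off the carriers, and leave the tube carrier where it is.

Things in the scene. Friction and masses are not known exactly. Their poses are not given: they have to be found in the camera images.
- hook_grip (a point): Centre of the wooden handle (100 x 18 x 26 high mm, 0.12 kg) of a hook tool lying level on its rest: grip here. x along the handle to the hook, z up. An 8 mm steel rod leaves its +x end and turns straight down 75 ahead of this point; the prong's tip is 64 below it. The rest, fixed left or right of the dock: two posts 60 high, 20 long, 50 wide, their middles 40 before and behind this point.
- bottle_carrier: Grey block 110 x 78 x 30 high mm with two fixed white round bottles (46 wide, tops 70 above origin); 0.25 to 0.49 kg, pull 2 to 6 N. Flat level loop of 6 mm steel rod on its front end. Origin: centre of the loop's opening, at rod height, 26 above the block's underside. x towards the block, z up. Opening 39 wide (y), 42 long: front bar's inside at x = -21, block from x = 21 to 131.
- tube_carrier: The same block and loop, same origin and axes, but holding eight thin capped tubes in two rows (tops 46 above the origin). It stays docked.
- dock: Analyser's dock, fixed: dark deck 6 mm thick, 316 wide, three lanes at y = -100, 0, 100 between dividers 26 high, white housing 80 high behind x = 135. Origin on the bench, mid-width, at the dividers' front ends; x into the machine (carriers come out along -x), z up. Bare deck reaches x = -190. Carriers start in line with it, loops at x = -35 to -10; the third lane holds a low block without loop.

How it is judged:
By the outcome, as a careful person would: the job done as asked, in the order asked, and still so for the second after the job is handed in, with the robot touching nothing.
It also fails if it takes over 53 s, if anything falls off the work surface, if the arm or the gripper's body presses on something with over 40 N, if the wrist force passes 120 N, or if a joint passes its speed limit or range.

## Working session

There is one attempt and no reset: what is moved stays moved. The work goes in short steps, Python scripts to look and compute and a shell command to move; the robot and the scene stay as the last step left them, time stands still between calls to the robot, and variables do not carry over. Pictures are saved under pics/ and viewed, at most 10 in all, crops included, and the job is handed in when it is done.

```bash
mkdir -p pics; ls
python3 - <<'E'
from bench import ctrl
import cv2,numpy as np
o=ctrl.get_obs();print({k:np.round(v,3).tolist() for k,v in o.items()})
for c in("top","scene"):
    im=ctrl.camera(c);cv2.imwrite(f"pics/{c}0.png",im[:,:,::-1])
    p=ctrl.camera_params(c);print(c,np.round(p["mtx"],1).tolist(),np.round(p["world_from_camera"],4).tolist())
    for n in("hook_grip","bottle_carrier","tube_carrier","dock"):
        print(n,[(np.round(np.array(d["point"])*[560,420],1).tolist(),round(d["confidence"],2)) for d in ctrl.boxes_of(c,n)])
print(ctrl.camera_params("wrist"))
E
```

```text
pics
{'time_s': 0.0, 'q': [-1.374, 0.182, 1.608, 0.0, 1.354, -0.206], 'dq': [0.002, 0.0, 0.0, 0.0, 0.001, -0.0], 'joint_efforts': [-0.0, -44.487, -35.134, -0.0, 0.009, 0.0], 'eef_pos': [0.225, -0.529, 0.404], 'eef_rot': [-0.001, 0.98, 0.2, 0.0], 'wrist_force': [0.073, 0.587, 0.316], 'torque': [0.008, 0.007, 0.038], 'grasp_force': 0.0, 'opening': 1.002}
top [[490.3, 0.0, 276.6], [0.0, 490.3, 209.3], [0.0, 0.0, 1.0]] [[0.0013, -0.9873, 0.1589, 0.4262], [-0.9999, 0.0007, 0.0127, 0.0007], [-0.0127, -0.1589, -0.9872, 1.0732], [0.0, 0.0, 0.0, 1.0]]
hook_grip []
bottle_carrier [([218.6, 151.2], 0.96), ([263.8, 153.3], 0.52)]
tube_carrier [([264.7, 148.5], 0.84)]
dock [([262.4, 180.2], 0.72)]
scene [[427.8, 0.0, 287.5], [0.0, 427.8, 208.8], [0.0, 0.0, 1.0]] [[0.8276, 0.4303, -0.3606, 0.943], [0.5612, -0.617, 0.5517, -0.5329], [0.0149, -0.6589, -0.7521, 0.813], [0.0, 0.0, 0.0, 1.0]]
hook_grip [([321.2, 124.3], 0.83)]
bottle_carrier [([363.9, 204.1], 0.89)]
tube_carrier [([342.4, 238.2], 0.64)]
dock [([338.0, 252.2], 0.76)]
{'mtx': array([[365.2089708 ,   0.        , 279.13066203],
       [  0.        , 365.2089708 , 212.67279816],
       [  0.        ,   0.        ,   1.        ]]), 'tool_from_camera': array([[ 6.73670444e-04, -9.46521675e-01, -3.22639528e-01,
         8.39421929e-02],
       [ 9.99999756e-01,  6.97680462e-04,  4.12243336e-05,
         8.29690103e-04],
       [ 1.86079570e-04, -3.22639477e-01,  9.46521914e-01,
         3.09275350e-02],
       [ 0.00000000e+00,  0.00000000e+00,  0.00000000e+00,
         1.00000000e+00]])}
```

View pics/top0.png

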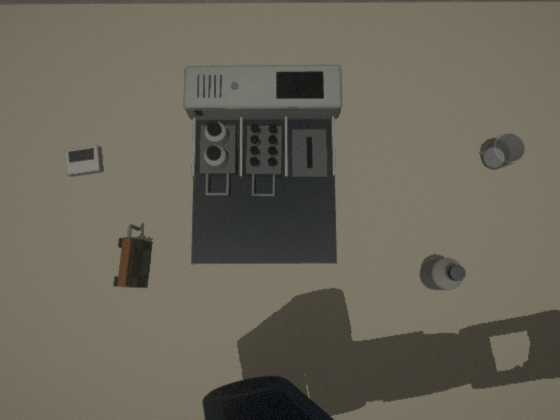

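View pics/scene0.png

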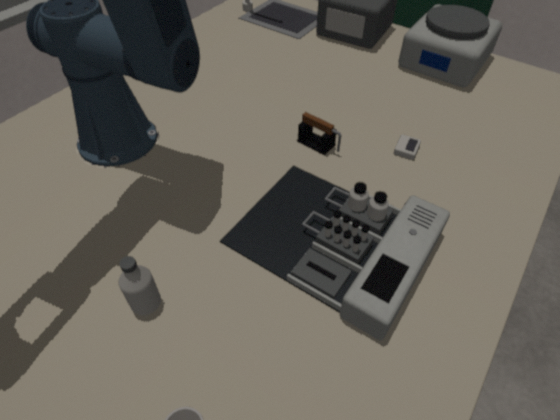

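Top view: the bottle carrier is in the left lane (bottles at 215,131 and 215,156; loop at 217,183). The tube carrier is in the middle lane. The hook's handle runs from about (123,286) to (130,238), with the prong towards the machine. The deck front edge is at row 263, columns 192–337.

```bash
cat > h.py <<'E'
from bench import ctrl
import cv2,numpy as np
from scipy.spatial.transform import Rotation as R
def rot(q): return R.from_quat([q[1],q[2],q[3],q[0]]).as_matrix()
def T_cam(c,o=None):
    p=ctrl.camera_params(c)
    if c!="wrist": return p["mtx"],p["world_from_camera"]
    o=o or ctrl.get_obs(); T=np.eye(4);T[:3,:3]=rot(o["eef_rot"]);T[:3,3]=o["eef_pos"]
    return p["mtx"],T@p["tool_from_camera"]
def ray(c,uv,z,o=None):
    K,T=T_cam(c,o); d=T[:3,:3]@np.linalg.solve(K,[uv[0],uv[1],1]); t=T[:3,3]
    return np.round(t+d*(z-t[2])/d[2],4)
def proj(c,P,o=None):
    K,T=T_cam(c,o); v=K@(T[:3,:3].T@(np.array(P)-T[:3,3])); return np.round(v[:2]/v[2],1)
def shift(P):  # tool-frame mm to reach world TCP point P
    o=ctrl.get_obs(); return np.round(1000*rot(o["eef_rot"]).T@(np.array(P)-o["eef_pos"]),1)
E
python3 - <<'E'
from h import *
for n,uv,z in [("deckFL",(192,263),.006),("deckFR",(337,263),.006),("divFL",(194,176),.032),("divFR",(334,176),.032),("handle back",(123,286),.086),("handle front",(130,238),.086),("prong",(134,226),.073),("loop",(217,184),.032),("tube loop",(263,184),.032)]:
    print(n,ray("top",uv,z))
im=ctrl.camera("top");c=cv2.resize(im[110:300,80:350],None,fx=2.9,fy=2.9,interpolation=cv2.INTER_CUBIC)
c=np.clip(c.astype(float)*1.8,0,255).astype(np.uint8)
cv2.imwrite("pics/c1.png",c[:,:,::-1]);print(c.shape)
E
```

```text
deckFL [0.48  0.198 0.006]
deckFR [ 0.4802 -0.1164  0.006 ]
divFL [0.6674 0.1942 0.032 ]
divFR [ 0.6669 -0.1105  0.032 ]
handle back [0.4301 0.32   0.086 ]
handle front [0.5263 0.3107 0.086 ]
prong [0.5525 0.3077 0.073 ]
loop [0.6495 0.1436 0.032 ]
tube loop [0.6494 0.0437 0.032 ]
(551, 783, 3)
```

View pics/c1.png

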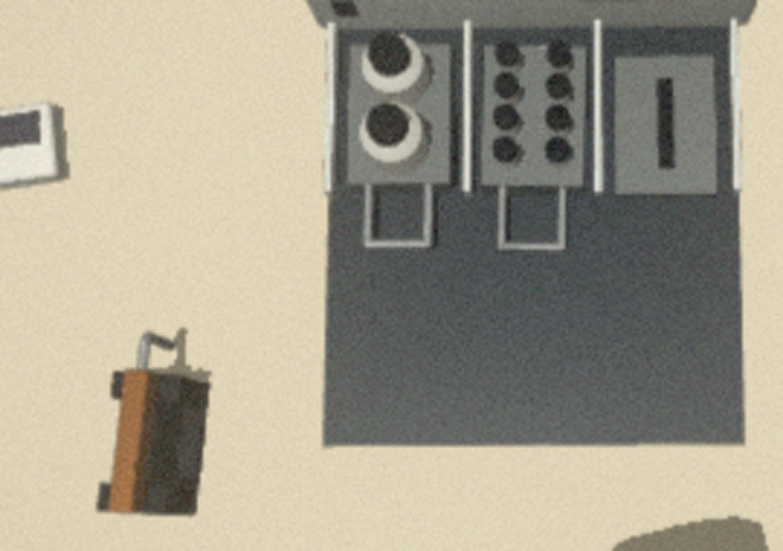

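The crop confirms it: dock almost square to the world (origin about 0.668, 0.042) and handle yaw about -5.5°. I'll move above the hook.

```bash
python3 -m pendant '[[[1,26,-31,0,0,0,0.1],[1,51,-62,0,0,0,0.2],[1,77,-92,0,0,0,0.3],[1,102,-123,0,0,0,0.4],[1,128,-154,0,0,0,0.5]]]'
python3 -m pendant '[[[1,7,-33,2,0,0,0],[1,13,-67,4,0,0,0],[1,20,-100,6,0,0,0],[1,26,-133,8,0,0,0],[1,33,-167,10,0,0,0]]]'
python3 -m pendant '[[[1,7,-33,2,0,0,0],[1,13,-67,4,0,0,0],[1,20,-100,6,0,0,0],[1,26,-133,8,0,0,0],[1,33,-167,10,0,0,0]]]'
python3 -m pendant '[[[1,7,-33,2,0,0,0],[1,13,-67,4,0,0,0],[1,20,-100,6,0,0,0],[1,26,-133,8,0,0,0],[1,33,-167,10,0,0,0]]]'
python3 -m pendant '[[[1,7,-33,2,0,0,0],[1,13,-67,4,0,0,0],[1,20,-100,6,0,0,0],[1,33,-167,10,0,0,0],[1,33,-167,10,0,0,0]]]'
python3 - <<'E'
from h import *
o=ctrl.get_obs();im=ctrl.camera("wrist");np.save("w1.npy",im)
c=np.clip(im.astype(float)*1.6,0,255).astype(np.uint8);cv2.imwrite("pics/w1.png",c[:,:,::-1])
import pickle;pickle.dump(o,open("w1.pkl","wb"))
print(o["eef_pos"],o["eef_rot"],o["time_s"])
print([(np.array(d["point"])*[560,420],d["confidence"]) for d in ctrl.boxes_of("wrist","hook_grip")],proj("wrist",[.478,.3155,.086],o))
E
```

```text
time_s: 0.97
eef_pos: [0.2828, -0.3355, 0.4046]
eef_rot: [0.0, 0.999, -0.051, 0.0]
wrist_force: [1.0, 0.9, 1.0]
opening: 0.997
grasp_force: 0.0
time_s: 1.38
eef_pos: [0.3318, -0.1726, 0.3949]
eef_rot: [0.0, 0.999, -0.049, 0.0]
wrist_force: [0.7, 0.5, 0.2]
opening: 1.001
grasp_force: 0.0
time_s: 1.8
eef_pos: [0.3809, -0.0094, 0.385]
eef_rot: [0.0, 0.999, -0.049, 0.001]
wrist_force: [0.3, 0.3, -0.1]
opening: 1.003
grasp_force: 0.0
time_s: 2.22
eef_pos: [0.43, 0.1538, 0.3748]
eef_rot: [0.0, 0.999, -0.048, 0.0]
wrist_force: [1.8, -0.4, 0.0]
opening: 1.004
grasp_force: 0.0
time_s: 2.63
eef_pos: [0.4793, 0.3179, 0.3646]
eef_rot: [-0.001, 0.999, -0.048, 0.0]
wrist_force: [-0.4, -1.2, -0.2]
opening: 0.999
grasp_force: 0.0
[0.47931145 0.3178951  0.36457109] [-5.35054590e-04  9.98844414e-01 -4.80569163e-02  2.88627270e-04] 2.6333
[(array([273.672, 195.3  ]), 0.69)] [282.6 214. ]
```

View pics/w1.png

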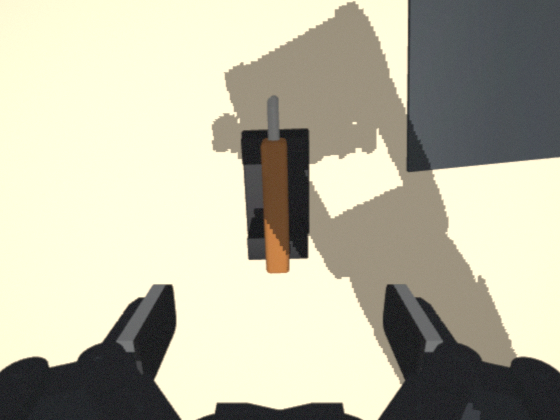

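The wrist view shows the handle top from (274,140) to (277.5,270) and the rod's elbow at (273,98). The deck's front-left corner is at (408,170).

Run:
```python
from h import *
import pickle;o=pickle.load(open("w1.pkl","rb"))
a=ray("wrist",(274,140),.086,o);b=ray("wrist",(277.5,270),.086,o);e=ray("wrist",(273,98),.077,o);k=ray("wrist",(408,171),.006,o)
print(a,b,np.linalg.norm(a-b),(a+b)/2,e,"deckFL",k,ray("wrist",(408,20),.006,o))
d=(a-b)[:2];yaw=np.arctan2(d[1],d[0]);X=rot(o["eef_rot"])[:,0];ty=np.arctan2(X[1],X[0])
print("yaw",np.degrees(yaw),"tool",np.degrees(ty),"turn z",-(yaw-ty))
g=(a+b)/2;g[2]=.228;print("shift",shift(g))
```

```text
[0.5309 0.3164 0.086 ] [0.4337 0.3234 0.086 ] 0.09745173164187496 [0.4823 0.3199 0.086 ] [0.5575 0.3145 0.077 ] deckFL [0.481  0.1997 0.006 ] [0.6051 0.2019 0.006 ]
yaw -4.119127979261165 tool -5.509056355205265 turn z -0.024258826527122093
shift [  2.8  -1.9 136.2]
```

```bash
python3 -m pendant '[[[1,1,-1,30,0,0,-0.01],[1,2,-2,60,0,0,-0.02],[1,2,-2,90,0,0,-0.024],[1,2,-2,115,0,0,-0.024],[1,2,-2,136,0,0,-0.024]]]'
python3 -m pendant '[[[0.6,0,0,0,0,0,0],[0.3,0,0,0,0,0,0],[0.1,0,0,0,0,0,0],[0,0,0,0,0,0,0],[0,0,0,0,0,0,0]]]'
python3 -m pendant '[[[0,0,0,0,0,0,0],[0,0,0,0,0,0,0],[0,0,0,0,0,0,0],[0,0,0,0,0,0,0],[0,0,0,0,0,0,0]]]'
python3 - <<'E'
from h import *
o=ctrl.get_obs();print(o["eef_pos"],o["eef_rot"],o["wrist_force"],o["opening"],o["grasp_force"],o["torque"])
E
```

```text
time_s: 3.15
eef_pos: [0.4805, 0.3157, 0.2267]
eef_rot: [0.001, 0.999, -0.037, -0.001]
wrist_force: [-0.3, 0.1, -0.4]
opening: 0.999
grasp_force: 0.0
time_s: 3.57
eef_pos: [0.482, 0.3169, 0.2307]
eef_rot: [-0.001, 0.999, -0.037, 0.002]
wrist_force: [-0.4, 0.6, -0.7]
opening: 0.301
grasp_force: 0.0
time_s: 3.98
eef_pos: [0.482, 0.3171, 0.2306]
eef_rot: [-0.001, 0.999, -0.037, 0.002]
wrist_force: [-0.7, 0.5, 6.9]
opening: 0.201
grasp_force: 59.6
[0.48200943 0.31705055 0.23063184] [-6.25970542e-04  9.99330909e-01 -3.65381241e-02  1.51906059e-03] [-0.6988455   0.46158326  6.9239266 ] 0.20121921076748006 59.60597276687622 [-0.1270414   0.06314941 -0.04757818]
```

```bash
python3 -m pendant '[[[0,0,0,-10,0,0,0],[0,0,0,-30,0,0,0],[0,0,0,-50,0,0,0],[0,0,0,-70,0,0,0],[0,0,0,-85,0,0,0]]]'
python3 -m pendant '[[[0,15,25,0,0,0,-0.012],[0,32,50,0,0,0,-0.025],[0,48,75,0,0,0,-0.037],[0,64,100,0,0,0,-0.05],[0,79,124,0,0,0,-0.073]]]'
python3 -m pendant '[[[0,10,15,0,0,0,0],[0,20,30,0,0,0,0],[0,23,44,0,0,0,0],[0,23,44,0,0,0,0],[0,23,44,0,0,0,0]]]'
python3 - <<'E'
from h import *
import pickle
o=ctrl.get_obs();im=ctrl.camera("wrist");pickle.dump(o,open("w2.pkl","wb"))
c=np.clip(im.astype(float)*1.6,0,255).astype(np.uint8);cv2.imwrite("pics/w2.png",c[:,:,::-1])
print(o["eef_pos"],o["eef_rot"],o["time_s"],o["grasp_force"])
E
```

```text
time_s: 4.4
eef_pos: [0.4812, 0.3168, 0.316]
eef_rot: [-0.0, 0.999, -0.036, 0.001]
wrist_force: [0.8, -0.2, -0.5]
opening: 0.203
grasp_force: 58.5
time_s: 4.82
eef_pos: [0.5512, 0.186, 0.3144]
eef_rot: [0.0, 1.0, 0.0, 0.0]
wrist_force: [-0.6, 0.8, -0.8]
opening: 0.198
grasp_force: 58.7
time_s: 5.23
eef_pos: [0.5736, 0.1428, 0.3138]
eef_rot: [-0.0, 1.0, -0.001, -0.0]
wrist_force: [0.5, -0.1, -0.8]
opening: 0.2
grasp_force: 58.8
[0.57364123 0.14276257 0.31379717] [-1.12875747e-04  9.99999645e-01 -7.74660993e-04 -3.10916034e-04] 5.2333 58.763296008110046
```

View pics/w2.png

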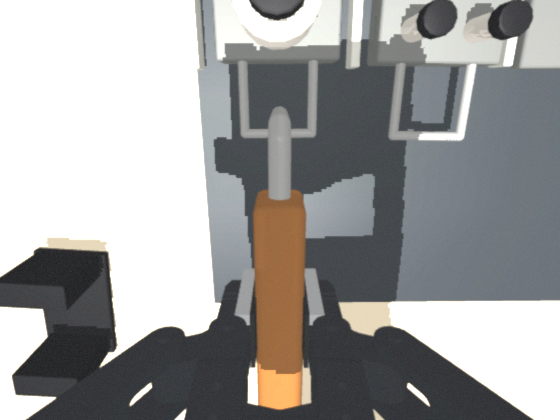

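The wrist view shows the prong's elbow at (280,112). The loop's bars are at columns 243–246 (left) and 312–313 (right), with the front bar at row 133. The block face is near row 60, and the empty rest is lower left.

Run:
```python
from h import *
import pickle;o=pickle.load(open("w2.pkl","rb"));p=o["eef_pos"];z=p[2]-.155
for n,uv,h in [("FbarL",(246,133),.032),("FbarR",(312,133),.032),("backL",(242.5,68),.032),("backR",(313,68),.032),("deckL1",(203,110),.006),("deckL2",(217,300),.006),("deckFR",(550,301),.006),("elbow end",(280,107),z+.002),("tubeF",(428,136),.032),("divR corner",(361,66),.032)]: print(n,ray("wrist",uv,h,o))
print("predicted elbow",proj("wrist",p+[.075,0,-.155],o),"tip",ray("wrist",(280,112),z,o)-p)
```

```text
FbarL [0.629  0.1647 0.032 ]
FbarR [0.629  0.1201 0.032 ]
backL [0.6699 0.1657 0.032 ]
backR [0.6698 0.1206 0.032 ]
deckL1 [0.6426 0.198  0.006 ]
deckL2 [0.4828 0.1967 0.006 ]
deckFR [ 0.4816 -0.094   0.006 ]
elbow end [0.652  0.142  0.1608]
tubeF [0.6269 0.0415 0.032 ]
divR corner [0.671 0.09  0.032]
predicted elbow [277.6 117.4] tip [ 0.07665877 -0.00076257 -0.15499717]
```

```bash
python3 -m pendant '[[[0,1,0,15,0,0,0],[0,2,0,32,0,0,0],[0,2,0,48,0,0,0],[0,2,0,63,0,0,0],[0,2,0,76,0,0,0]]]'
python3 -m pendant '[[[0,-5,0,0,0,0,0],[0,-9,0,0,0,0,0],[0,-13,0,0,0,0,0],[0,-17,0,0,0,0,0],[0,-21,0,0,0,0,0]]]'
python3 -m pendant '[[[0,-4,0,0,0,0,0],[0,-8,0,0,0,0,0],[0,-12,0,0,0,0,0],[0,-16,0,0,0,0,0],[0,-20,0,0,0,0,0]]]'
python3 - <<'E'
from h import *
o=ctrl.get_obs();im=ctrl.camera("wrist")
c=np.clip(im.astype(float)*1.6,0,255).astype(np.uint8);cv2.imwrite("pics/w3.png",c[:,:,::-1])
print(o["eef_pos"],o["eef_rot"],o["time_s"],o["wrist_force"],o["torque"])
E
```

```text
time_s: 5.7
eef_pos: [0.575, 0.1445, 0.2366]
eef_rot: [-0.0, 1.0, 0.001, -0.001]
wrist_force: [-0.3, 0.2, -0.8]
opening: 0.204
grasp_force: 58.8
time_s: 6.12
eef_pos: [0.5551, 0.1434, 0.239]
eef_rot: [-0.0, 1.0, -0.0, 0.001]
wrist_force: [1.4, 0.5, -1.2]
opening: 0.201
grasp_force: 58.7
time_s: 6.53
eef_pos: [0.5349, 0.1432, 0.2381]
eef_rot: [-0.0, 1.0, -0.0, 0.001]
wrist_force: [2.2, 0.4, -0.3]
opening: 0.201
grasp_force: 58.8
[0.53485146 0.1431991  0.23814761] [-2.15012457e-05  9.99999776e-01 -1.50432335e-04  6.51313443e-04] 6.5333 [ 2.22596408  0.3599851  -0.31102277] [ 0.02788151 -0.52574557  0.03284147]
```

View pics/w3.png

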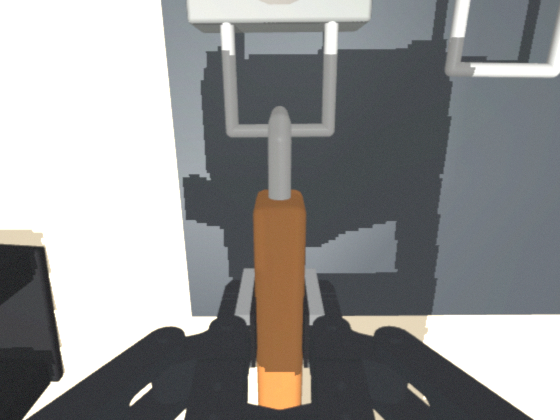

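The prong is in the loop with the front bar hooked (force about 2 N), and the carrier is following. I'll draw it another 112 mm, slowing at the end.

```bash
python3 -m pendant '[[[0,-7,0,0,0,0,0],[0,-14,0,0,0,0,0],[0,-21,0,0,0,0,0],[0,-28,0,0,0,0,0],[0,-35,0,0,0,0,0]]]'
python3 -m pendant '[[[0,-8,0,0,0,0,0],[0,-16,0,0,0,0,0],[0,-24,0,0,0,0,0],[0,-32,0,0,0,0,0],[0,-40,0,0,0,0,0]]]'
python3 -m pendant '[[[0,-8,0,0,0,0,0],[0,-16,0,0,0,0,0],[0,-24,0,0,0,0,0],[0,-31,0,0,0,0,0],[0,-37,0,0,0,0,0]]]'
python3 -m pendant '[[[0,0,0,0,0,0,0],[0,5,0,0,0,0,0],[0,12,0,0,0,0,0],[0,15,0,0,0,0,0],[0,15,0,0,0,0,0]]]'
python3 - <<'E'
from h import *
o=ctrl.get_obs();im=ctrl.camera("wrist")
c=np.clip(im.astype(float)*1.6,0,255).astype(np.uint8)
t=np.clip(ctrl.camera("top").astype(float)*1.8,0,255).astype(np.uint8)[90:300,90:350]
v=np.hstack([cv2.resize(c,(400,300)),cv2.resize(t,(372,300))]);cv2.imwrite("pics/w4.png",v[:,:,::-1])
print(o["eef_pos"],o["eef_rot"],o["time_s"],o["wrist_force"],o["torque"])
E
```

```text
time_s: 7.0
eef_pos: [0.4991, 0.1433, 0.2377]
eef_rot: [-0.0, 1.0, -0.0, -0.0]
wrist_force: [1.8, 0.2, -0.0]
opening: 0.2
grasp_force: 58.7
time_s: 7.42
eef_pos: [0.459, 0.1433, 0.2377]
eef_rot: [-0.0, 1.0, -0.0, -0.0]
wrist_force: [2.1, 1.0, 0.1]
opening: 0.198
grasp_force: 58.7
time_s: 7.83
eef_pos: [0.4221, 0.1433, 0.2377]
eef_rot: [-0.0, 1.0, -0.0, -0.0]
wrist_force: [2.1, -0.7, 0.2]
opening: 0.2
grasp_force: 58.7
time_s: 8.25
eef_pos: [0.4392, 0.1431, 0.2378]
eef_rot: [-0.0, 1.0, -0.0, 0.0]
wrist_force: [-0.3, 0.6, -1.0]
opening: 0.2
grasp_force: 58.7
[0.43916296 0.14312851 0.23779306] [-1.64287364e-05  9.99999902e-01 -3.04371179e-04  3.19700971e-04] 8.25 [-0.25616562  0.59741899 -0.97330865] [-0.01962614  0.01090638  0.00349095]
```

View pics/w4.png

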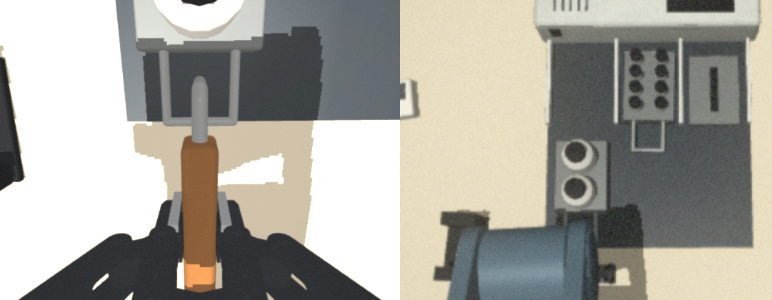

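The carrier stands clear of the dividers on the front deck, and the prong is free inside the loop. Next I lift out and go back over the rest.

```bash
python3 -m pendant '[[[0,0,0,-12,0,0,0],[0,0,0,-28,0,0,0],[0,0,0,-46,0,0,0],[0,0,0,-64,0,0,0],[0,0,0,-80,0,0,0]]]'
python3 -m pendant '[[[0,6,-22,0,0,0,0.015],[0,12,-48,0,0,0,0.03],[0,18,-74,0,0,0,0.045],[0,24,-98,0,0,0,0.06],[0,30,-120,0,0,0,0.073]]]'
python3 -m pendant '[[[0,5,-18,0,0,0,0],[0,10,-36,0,0,0,0],[0,15,-48,0,0,0,0],[0,17,-52,0,0,0,0],[0,17,-52,0,0,0,0]]]'
python3 - <<'E'
from h import *
o=ctrl.get_obs();print(o["eef_pos"],o["eef_rot"],o["time_s"],o["wrist_force"],shift([.4820,.3171,.2306]))
X=rot(o["eef_rot"])[:,0];print(np.arctan2(X[1],X[0])+2*np.arcsin(.03654))
E
```

```text
time_s: 8.77
eef_pos: [0.4377, 0.1433, 0.3185]
eef_rot: [-0.0, 1.0, -0.0, -0.0]
wrist_force: [0.5, 0.2, -1.0]
opening: 0.199
grasp_force: 58.7
time_s: 9.18
eef_pos: [0.4678, 0.2646, 0.3175]
eef_rot: [0.0, 0.999, -0.037, -0.0]
wrist_force: [-0.1, -0.1, -0.7]
opening: 0.197
grasp_force: 58.9
time_s: 9.6
eef_pos: [0.4887, 0.3145, 0.3173]
eef_rot: [0.0, 0.999, -0.036, -0.0]
wrist_force: [0.5, -0.7, -1.6]
opening: 0.198
grasp_force: 59.0
[0.48872698 0.31446221 0.31726996] [ 1.39866537e-04  9.99349554e-01 -3.60604335e-02 -3.08657993e-04] 9.6 [ 0.54573733 -0.68203549 -1.64592085] [-6.8 -2.2 86.7]
0.0009596697738104842
```

```bash
python3 -m pendant '[[[0,-4,-1,15,0,0,0],[0,-7,-2,32,0,0,0],[0,-7,-2,50,0,0,0],[0,-7,-2,66,0,0,0],[0,-7,-2,76,0,0,0]]]'
python3 -m pendant '[[[0,0,0,3,0,0,0],[0,0,0,6,0,0,0],[0,0,0,8,0,0,0],[0,0,0,10,0,0,0],[0,0,0,10,0,0,0]]]'
python3 - <<'E'
from h import *
o=ctrl.get_obs();print(o["eef_pos"],o["eef_rot"],o["time_s"],o["wrist_force"],o["torque"],shift([.4820,.3171,.2306]))
im=ctrl.camera("wrist")
c=np.clip(im.astype(float)*1.6,0,255).astype(np.uint8);cv2.imwrite("pics/w5.png",c[:,:,::-1])
E
```

```text
time_s: 10.02
eef_pos: [0.4809, 0.3152, 0.2398]
eef_rot: [0.001, 0.999, -0.037, -0.001]
wrist_force: [0.1, 0.8, -1.5]
opening: 0.199
grasp_force: 59.0
time_s: 10.43
eef_pos: [0.4821, 0.3164, 0.2321]
eef_rot: [-0.0, 0.999, -0.037, 0.0]
wrist_force: [-0.2, -0.5, -1.0]
opening: 0.198
grasp_force: 59.0
[0.48208311 0.31641242 0.23213776] [-1.56314973e-04  9.99330138e-01 -3.65935388e-02  4.05061893e-04] 10.4333 [-0.24800613 -0.45466554 -1.02753008] [-0.01846459  0.00270483  0.06324288] [-0.1 -0.7  1.5]
```

View pics/w5.png

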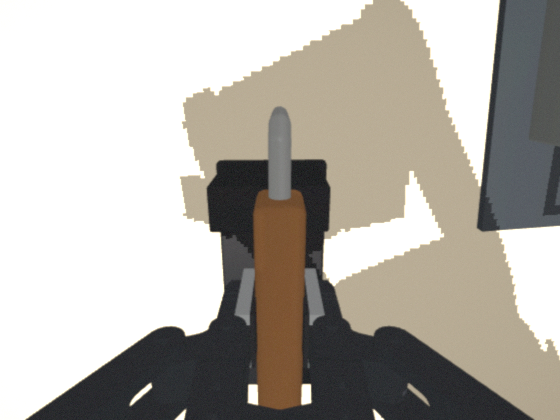

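Not touching yet. The front post spans columns 209–329 (centre 269) while the handle is at 280, so the closing fingers dragged the handle sideways by about 4 mm. In w1 it was centred. I'll check both directions numerically.

Run:
```python
from h import *
import pickle
o=ctrl.get_obs();w=pickle.load(open("w1.pkl","rb"))
def f(n,o,uv,z):
    P=ray("wrist",uv,z,o);print(n,P,"in grip frame mm",np.round(1000*rot(ctrl.get_obs()["eef_rot"]).T@(P-ctrl.get_obs()["eef_pos"]),1))
f("now post FL",o,(211,181),.06);f("now post FR",o,(328,181),.06);f("now post inner L",o,(210,230),.06);f("now inner R",o,(329,230),.06);f("handle front now",o,(280,192),.0875)
f("w1 post FL",w,(242.5,132),.06);f("w1 post FR",w,(308.5,130),.06);f("w1 post BL",w,(249,259),.06);f("w1 BR",w,(308,258),.06);f("w1 handle F",w,(274,140),.086);f("w1 handle B",w,(277.5,270),.086)
```

```text
now post FL [0.5334 0.3396 0.06  ] in grip frame mm [ 49.3 -26.8 172.3]
now post FR [0.53   0.2932 0.06  ] in grip frame mm [ 49.3  19.8 172.3]
now post inner L [0.5126 0.3427 0.06  ] in grip frame mm [ 28.4 -28.3 172.3]
now inner R [0.5091 0.2934 0.06  ] in grip frame mm [ 28.5  21.1 172.3]
handle front now [0.5345 0.312  0.0875] in grip frame mm [ 52.5   0.7 144.8]
w1 post FL [0.5355 0.3396 0.06  ] in grip frame mm [ 51.4 -26.9 172.3]
w1 post FR [0.5323 0.2911 0.06  ] in grip frame mm [ 51.8  21.7 172.3]
w1 post BL [0.4325 0.3474 0.06  ] in grip frame mm [-51.9 -27.2 172.2]
w1 BR [0.4288 0.2987 0.06  ] in grip frame mm [-52.   21.7 172.2]
w1 handle F [0.5308 0.3163 0.086 ] in grip frame mm [ 48.5  -3.3 146.3]
w1 handle B [0.4337 0.3234 0.086 ] in grip frame mm [-48.9  -3.3 146.2]
```

The handle's position along x and its yaw match w1. It needs about -4 mm in tool y, then lowering.

```bash
python3 -m pendant '[[[0,0,-2,0,0,0,0],[0,0,-4,0,0,0,0],[0,0,-4,1,0,0,0],[0,0,-4,2,0,0,0],[0,0,-4,2,0,0,0]]]'
python3 - <<'E'
from h import *
o=ctrl.get_obs();print(o["eef_pos"],o["wrist_force"],o["torque"])
E
```

```text
time_s: 10.9
eef_pos: [0.4824, 0.3208, 0.2307]
eef_rot: [-0.0, 0.999, -0.036, 0.0]
wrist_force: [-2.5, -0.4, 5.3]
opening: 0.201
grasp_force: 59.8
[0.48235172 0.32077188 0.23065106] [-2.52866824 -0.38739636  5.25153759] [-0.10400166  0.27024513 -0.01887239]
```

```bash
python3 -m pendant '[[[0.25,0,0,0,0,0,0],[0.3,0,0,0,0,0,0],[0.45,0,0,0,0,0,0],[0.6,0,0,0,0,0,0],[0.7,0,0,0,0,0,0]]]'
python3 -m pendant '[[[0.7,0,0,0,0,0,0],[0.7,0,0,-15,0,0,0],[0.7,0,0,-40,0,0,0],[0.7,0,0,-75,0,0,0],[0.7,0,0,-110,0,0,0]]]'
python3 -m pendant '[[[1,0,0,-15,0,0,0],[1,0,0,-25,0,0,0],[1,0,0,-25,0,0,0],[1,0,0,-25,0,0,0],[1,0,0,-25,0,0,0]]]'
python3 - <<'E'
from h import *
o=ctrl.get_obs();im=ctrl.camera("wrist");print(o["eef_pos"],o["time_s"],o["wrist_force"])
import pickle;pickle.dump(o,open("w6.pkl","wb"))
c=np.clip(im.astype(float)*1.6,0,255).astype(np.uint8)
t=np.clip(ctrl.camera("top").astype(float)*1.8,0,255).astype(np.uint8)[90:300,90:350]
v=np.vstack([np.hstack([c[:,:,:],cv2.resize(t,(240,194))[:, :, :] if 0 else np.vstack([cv2.resize(t,(240,194)),np.zeros((226,240,3),np.uint8)])])])
cv2.imwrite("pics/w6.png",v[:,:,::-1])
E
```

```text
time_s: 11.32
eef_pos: [0.4821, 0.3203, 0.2296]
eef_rot: [0.0, 0.999, -0.037, -0.0]
wrist_force: [0.9, -0.1, 0.6]
opening: 0.693
grasp_force: 0.0
time_s: 11.73
eef_pos: [0.4816, 0.3201, 0.3398]
eef_rot: [0.001, 0.999, -0.037, -0.001]
wrist_force: [1.2, 0.7, -0.1]
opening: 0.7
grasp_force: 0.0
time_s: 12.15
eef_pos: [0.4816, 0.3201, 0.3626]
eef_rot: [0.001, 0.999, -0.037, -0.002]
wrist_force: [0.1, 0.1, -0.3]
opening: 1.001
grasp_force: 0.0
[0.48158751 0.32010917 0.36264959] 12.15 [ 0.08036931  0.11686546 -0.31391796]
```

View pics/w6.png

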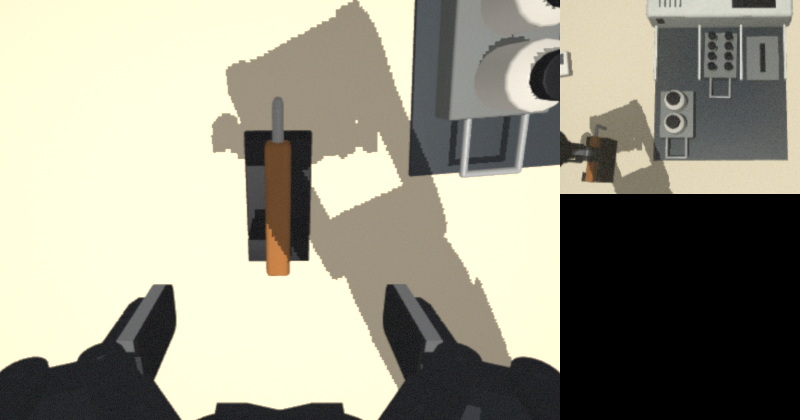

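The hook lies centred on its rest as before (handle at column 278, posts 246–312). The bottle carrier is wholly out of its lane on the front deck, and the tube carrier is still docked.

```bash
python3 -c "
from bench import ctrl
print(ctrl.hand_in())"
```

```text
the job is handed in; nothing more can be done
None
```

The bottle carrier stands on the front deck fully out of its lane, the hook is back on its rest to within about a millimetre by the wrist camera, the tube carrier is still docked, and the job was handed in at about 12 s of the 53 s allowed.

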